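# Centre the golden gourd on its plinth

## Robot

A 6-joint arm with a two-finger parallel gripper is mounted at the origin on a cart in front of the work surface, level with it; the furniture and walls round the work are solid. World frame = base frame: x ahead of the robot, y to its left, z up, the work surface at z = 0. Lengths are in mm, angles in rad, forces in N, time in s.
With the tool pointing down it reaches from about 400 to 925 mm from the base axis. Payload 12.5 kg.
Tool frame: the origin (TCP) lies between the finger pads, 19 mm behind the fingertips; this is the grasp point; z points along the fingers, y is the line along which they close (so a half turn about z gives the same grasp; the last joint's range is limited). The gripper opens to 95 mm and grips with 3 to 60 N. Pads are 20 mm wide; open, the fingers measure 119 mm over their backs; the gripper's body (75 mm by 180 mm) begins 59 mm behind the grasp point.
Start: joints at [1.162, 0.491, 1.559, -0, 1.092, -0.106], TCP at [186.354, 596.588, 233.461] pointing down, gripper open.
Joint ranges: [-3.1, 3.1], [-0.84, 2.19], [0.05, 2.79], [-1.13, 4.28], [0.06, 2.93], [-2.69, 2.69]. Speed limits (rad/s): [2.22, 2.22, 2.79, 3.14, 3.14, 3.14].

## Interface

Orientations are given as [roll, pitch, yaw] about the fixed x, y, z axes, in that order (R = Rz(yaw) Ry(pitch) Rx(roll)).
In Python, from cell import env, eyes gives the robot as it stands.
- The arm moves only by the shell command python3 -m inch 'ROWS'. ROWS is JSON, a list of rows, each a list of 3 entries, a list of its own where there are three numbers: the shift along the tool's x, y, z in units of 60 mm (1.0 is 60 mm), then the turn about the tool's z in units of 5 degrees (1.0 is 5 degrees), then the closure, from -1 (fully open) to 1 (shut). In form: [[[tx, ty, tz], turn, claw], ...]. A call has exactly 10 rows; each row shifts and turns the commanded pose from where the row before left it, along the tool's axes as they then stand; what a row does not reach is not made up. A row lasts 1/8 s, in which the tool goes at most 62.5 mm and 10.7 degrees, less where a joint would pass 70% of its speed; a pose out of reach is approached as far as the arm can. A call is refused whole if a number of a shift passes 1 or a number of a turn 1, either way. A call with a gripper value outside its range is refused whole. The fingers move at their own pace and stop on an object; the grip force is fixed at half the most. Time passes only in rows, so rows that do not move let the fingers close, or fill a call up. It gives the time, the measured TCP pose, the force, the opening and the grip force at its end, in the units of the state.
- env.state(): the state, without advancing time (a new reading comes with each control period).
- eyes.read_camera(name): name is "scene" or "top"; returns a dict with "pixels" (480x640x3 uint8, red, green, blue), "fx", "fy", "cx", "cy" (pixels), "extrinsics" (4x4, takes a point from world to camera coordinates). Camera axes: x right, y down, z forward; pixel columns grow to the right and rows downward; lengths in mm; the calibration is good to about 2 mm. A picture is of the moment at which its call begins. There is no depth.
- env.job_done(): hands the job in; it is judged then, once.
Trained networks look in a picture, given as the dict that the camera call returned (one of the last four; its "shot" number tells which), for a name from the list of things; names that differ only in an ending like _2 or _b are one class to them, and where a whole thing is asked for, a point or a joint stands for the part that bears it (a point fixed in the world has none). Each returns a list of dicts, best first, with "score" (0 to 1); they miss things now and then, are a little off and sometimes report something else, mostly with a low value. They report only what shows in the picture. A call takes as long as a camera call.
- eyes.boxes_of(name, picture): "centre" ([row, column] in pixels, amid what is visible of it).
- eyes.cut_out(name, picture): "mask" (480x640 bool, what is visible of it) and "centre" ([row, column] in pixels, amid what is visible of it).
- eyes.spot_point(name, picture): "centre" ([row, column] in pixels: a listed point, or the origin of a listed thing).
The state is a dict: "t": time; "joints": joint angles; "qvel": joint speeds; "tau": joint torques, N m; "eef_pos": TCP position; "tcp_rot": TCP orientation; "ft_force": force on the tool from outside, world axes, zero at the start; "moment": the same for the moment, N m; "opening": opening from 0.0 (shut) to 1.0 (fully open); "grip_force": force on a finger pad.
Only numpy, scipy, OpenCV 4.12 (cv2) and the standard library are available. Lean on these libraries where they do the work, as an engineer would, in place of code of your own. Each camera call takes 0.05 s, during which the arm holds its last target. There are 200 camera calls.

## Task

The golden gourd ornament has been knocked off-centre on its little round wooden plinth. Without gripping or lifting it, nudge it with light, slow touches low on its round belly, always from outside and never with the gourd between the fingers, until it stands upright in the middle of the plinth. Leave the plinth where it is, do not topple the gourd or strike it hard, do not disturb the jars, pot and can round about, and take the hand away when it is done.

Things in the scene. Friction and masses are not known exactly. Their poses are not given: they have to be found in the camera images.
- gourd: Gilded gourd ornament with two bulges, 156 mm tall, loose, 0.24 to 0.4 kg, standing 20 to 32 mm off-centre on the plinth. Origin: centre of the underside of its foot; z up its axis, x and y along the sides of the foot (52 mm square, 10 mm high). The head above the belly is 56 mm in diameter at 115 mm height, ending in a thin tip; pushed at the head it topples.
- gourd_belly (a point): Point on the gourd's axis at the widest height of its round belly, 46 mm above its origin. The belly is 82 mm in diameter there and spans 10 to 83 mm above the origin. Pushed slowly at this height or lower the gourd slides over the polished plinth (about 0.6 to 1.5 N) without tipping.
- plinth_centre (a point): Centre of the plinth's top face, where the middle of the gourd's foot belongs; z up. The plinth is a round dark wooden stand with a brass band, 40 mm high, 124 mm in diameter at its foot and 104 mm at its polished, slippery top (friction about 0.3); 1.25 kg, loose on the counter.
- plinth: The same plinth; origin at the centre of its underside on the counter, z up. The gourd stands off-centre towards the robot's right or away from it, where the counter is clear; fixed things to keep clear of are a power strip on a box (190 mm high) at the counter's front edge, x under 0.41, y from -0.19 to 0.05, and a lead hung over the counter left of and behind the plinth, 50 to 160 mm high.
- pepper_jar: Bystander: spice jar with black cap, 45 mm in diameter, 105 mm tall, loose, to the left of the plinth. Origin: centre of its underside.
- chilli_jar: Bystander: spice jar with black cap, 44 mm in diameter, 105 mm tall, loose, to the left of the plinth. Origin: centre of its underside.
- sauce_pot: Bystander: white and green tub with a flat foil lid, 99 mm in diameter, 128 mm tall, loose, farther to the right of the plinth. Origin: centre of its underside.
- drink_can: Bystander: blue drink can, 69 mm in diameter, 136 mm tall, loose, farther to the right of the plinth. Origin: centre of its underside.

How it is judged:
By the outcome, as a careful person would: the job done as asked, in the order asked, and still so for the second after the job is handed in, with the robot touching nothing.
It also fails if it takes over 40 s, if anything falls off the work surface, if the arm or the gripper's body presses on something with over 40 N, if the wrist force passes 120 N, or if a joint passes its speed limit or range.

## Working session

There is one attempt and no reset: what is moved stays moved. The work goes in short steps, Python scripts to look and compute and a shell command to move; the robot and the scene stay as the last step left them, time stands still between calls to the robot, and variables do not carry over. Pictures are saved under pics/ and viewed, at most 10 in all, crops included, and the job is handed in when it is done.

```bash
mkdir -p pics; cat > h.py <<'E'
from cell import env, eyes
import numpy as np, cv2
def ray(p,rc):
    E=np.array(p["extrinsics"]);R=E[:3,:3];t=E[:3,3]
    d=R.T@np.array([(rc[1]-p["cx"])/p["fx"],(rc[0]-p["cy"])/p["fy"],1.]);return -R.T@t,d
def onz(p,rc,z):
    c,d=ray(p,rc);return (c+d*(z-c[2])/d[2]).round(1)
def proj(p,X):
    E=np.array(p["extrinsics"]);q=E[:3,:3]@np.array(X)+E[:3,3];return np.array([p["fy"]*q[1]/q[2]+p["cy"],p["fx"]*q[0]/q[2]+p["cx"]]).round(1)
def tri(l):
    A=0;b=0
    for p,rc in l:
        c,d=ray(p,rc);d=d/np.linalg.norm(d);M=np.eye(3)-np.outer(d,d);A=A+M;b=b+M@c
    return np.linalg.solve(A,b).round(1)
Z=dict(gourd=40,gourd_belly=86,plinth_centre=40,plinth=0,pepper_jar=0,chilli_jar=0,sauce_pot=0,drink_can=0)
def look(names=Z,save=None):
    P={n:eyes.read_camera(n) for n in("scene","top")}
    for n in names:
        l=[]
        for k,p in P.items():
            r=eyes.spot_point(n,p)
            if r: l.append((p,r[0]["centre"]));print(n,k,np.round(r[0]["centre"],1),round(r[0]["score"],2),onz(p,r[0]["centre"],Z[n]))
        if len(l)==2: print("   tri",tri(l))
    if save:
        for k,p in P.items(): cv2.imwrite(f"pics/{save}_{k}.png",p["pixels"][:,:,::-1])
    return P
E
python3 - <<'E'
from h import *
P=look(save="a")
s=env.state();print(s)
for p in P.values(): print(ray(p,(240,320)))
E
```

```text
gourd scene [266.8 347. ] 0.59 [ 560.9 -148.2   40. ]
gourd_belly scene [249.3 349.4] 0.68 [ 556.9 -147.8   86. ]
plinth_centre scene [265.5 361.7] 0.7 [ 546.6 -124.7   40. ]
plinth scene [282.7 360.6] 0.9 [ 555.6 -120.2    0. ]
pepper_jar scene [322.6 430.1] 0.79 [584.8  23.6   0. ]
chilli_jar scene [286.5 453.1] 0.94 [490.  41.   0.]
sauce_pot scene [244.5 168.6] 0.74 [ 631.6 -508.9    0. ]
drink_can scene [212.1 197.4] 0.61 [ 529.5 -508.5    0. ]
{'t': 0.9, 'joints': array([ 1.16240735e+00,  4.90875182e-01,  1.55888674e+00,  8.32802281e-06,
        1.09169777e+00, -1.05606361e-01]), 'qvel': array([ 0.00171305,  0.00088007,  0.00029283,  0.0010356 , -0.00023454,
        0.00135029]), 'tau': array([ 2.34141196e-03, -6.12453032e+01, -2.58439404e+01,  6.94007822e-02,
        4.45236673e-02, -1.31136753e-05]), 'eef_pos': array([186.3499247 , 596.59539778, 233.4809432 ]), 'tcp_rot': array([3.14145965e+00, 6.66655594e-06, 2.83880620e+00]), 'ft_force': array([ 0.33273708,  0.05742046, -1.00686086]), 'moment': array([-0.02326885,  0.0016331 ,  0.04123025]), 'grip_force': 0.0, 'opening': 0.9989554165208371}
(array([1073.76032261,   26.04215145,  729.90776956]), array([-0.60146571, -0.26905612, -0.7523481 ]))
(array([  26.31233435, -451.58593355,  800.64206509]), array([ 0.60128526,  0.24218228, -0.76179724]))
```

View pictures.

View pics/a_scene.png

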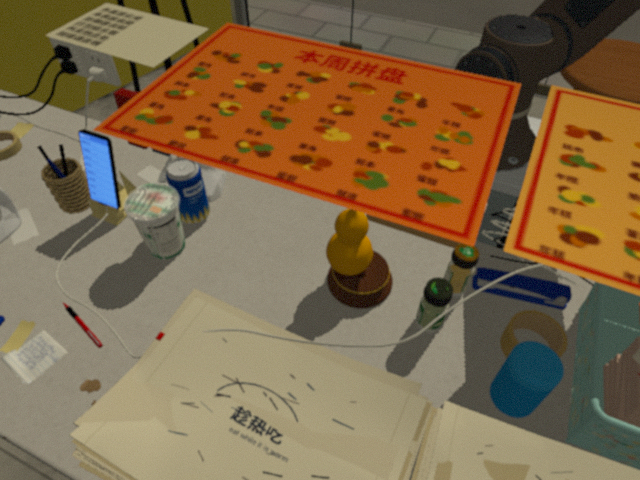

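View pics/a_top.png

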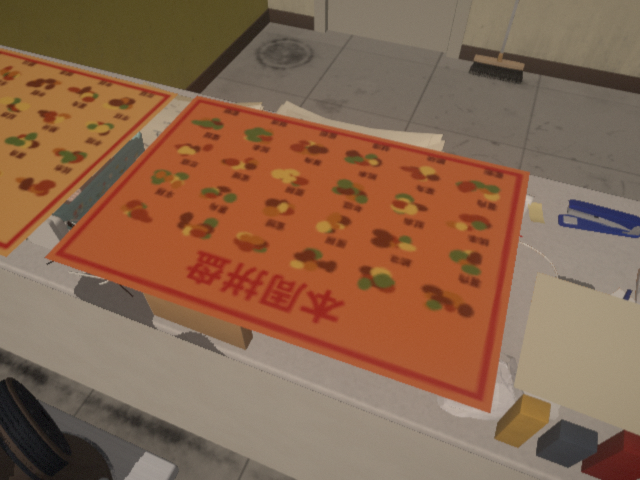

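```bash
cat > fit.py <<'E'
from h import *
from scipy.optimize import minimize
def hull(p,X): 
    m=np.zeros((480*4,640*4),np.uint8); q=np.array([proj(p,x)[::-1] for x in X])*4
    cv2.fillConvexPoly(m,cv2.convexHull(q.round().astype(np.int32)),1);return m
A=np.linspace(0,2*np.pi,28,endpoint=False)
ring=lambda x,y,z,r:[(x+r*np.cos(a),y+r*np.sin(a),z) for a in A]
def sph(x,y,z,r,up,dn):
    return sum([ring(x,y,z+(up if s>0 else dn)*s,r*np.sqrt(1-s*s)) for s in np.linspace(-1,1,11)],[])
def gm(p,v):
    x,y=v; return hull(p,sph(x,y,86,41,37,36))|hull(p,sph(x,y,155,28,28,28))
def pm(p,v):
    x,y=v; return hull(p,ring(x,y,0,62)+ring(x,y,40,52))
def iou(a,b): return 1-(a&b).sum()/max((a|b).sum(),1)
def mask(n,p): 
    r=eyes.cut_out(n,p); print(n,round(r[0]["score"],2)); return cv2.resize(r[0]["mask"].astype(np.uint8),None,fx=4,fy=4,interpolation=cv2.INTER_NEAREST)
def fit(p,plinth0=(550,-122),g0=(558,-148),pl=True):
    G=mask("gourd",p)
    o=dict(method="Nelder-Mead",options=dict(initial_simplex=None,xatol=.2,fatol=1e-4,maxiter=60))
    def run(f,v):
        v=np.array(v,float);o["options"]["initial_simplex"]=[v,v+[8,0],v+[0,8]];return minimize(f,v,**o)
    g=run(lambda v:iou(gm(p,v),G),g0);print("gourd",g.x.round(1),round(g.fun,3))
    if pl:
        Q=mask("plinth",p);keep=1-cv2.dilate(G,np.ones((9,9)))
        q=run(lambda v:iou(pm(p,v)&keep,Q&keep),plinth0);print("plinth",q.x.round(1),round(q.fun,3));print("gourd-plinth",(g.x-q.x).round(1))
E
python3 - <<'E'
from fit import *
s=eyes.read_camera("scene");t=eyes.read_camera("top")
for a,b in [((25,222),(405,490)),((85,520),(257,55)),((240,480),(98,197)),((128,100),(173,527))]: print(tri([(s,a),(t,b)]))
fit(s)
print(proj(s,(186,597,233)),proj(t,(186,597,233)))
E
```

```text
[ 283.  -547.   294.1]
[266.   30.2 294.3]
[650.1  42.9 298. ]
[ 663.2 -531.5  297.7]
gourd 0.78
gourd [ 563.7 -145.7] 0.105
plinth 0.72
plinth [ 552.6 -123.9] 0.029
gourd-plinth [ 11.2 -21.8]
[178.7 884.7] [ 212.4 -243.3]
```

```bash
python3 -m inch '[[[0,0,-0.9],0,-1],[[0,0,-0.9],0,-1],[[-0.8,-0.51,0],0,-1],[[-0.8,-0.51,0],0,-1],[[-0.8,-0.51,0],0,-1],[[-0.8,-0.51,0],0,-1],[[-0.8,-0.51,0],0,-1],[[-0.8,-0.51,0],0,-1],[[-0.8,-0.51,0],0,-1],[[-0.8,-0.51,0],0,-1]]'
```

```text
t: 2.35
eef_pos: [480.8, 246.8, 341.7]
tcp_rot: [3.141, 0.0, 2.839]
ft_force: [0.6, 0.6, -0.1]
opening: 1.001
grip_force: 0.0
```

```bash
python3 -m inch '[[[-0.54,-0.88,0],0,-1],[[-0.54,-0.88,0],0,-1],[[-0.54,-0.88,0],0,-1],[[-0.54,-0.88,0],0,-1],[[-0.54,-0.88,0],0,-1],[[-0.54,-0.88,0],0,-1],[[-0.54,-0.88,0],0,-1],[[-0.54,-0.88,0],0,-1],[[0,0,0],0,-1],[[0,0,0],0,-1]]'
python3 - <<'E'
from h import *
p=eyes.read_camera("scene");cv2.imwrite("pics/b.png",p["pixels"][:,:,::-1]);print(proj(p,(600,-230,341)))
E
```

```text
t: 3.6
eef_pos: [601.1, -231.8, 341.2]
tcp_rot: [3.141, -0.001, 2.838]
ft_force: [0.8, -0.2, -0.2]
opening: 0.997
grip_force: 0.0
[131.4 291.8]
```

View pics/b.png

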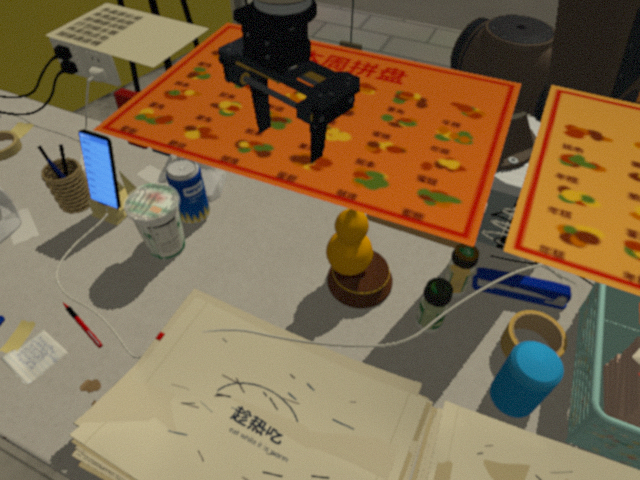

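```bash
python3 - <<'E'
from h import *
im=cv2.imread("pics/b.png");s=env.state();p=eyes.read_camera("scene")
c=im[0:175,200:375].copy();c=cv2.convertScaleAbs(cv2.resize(c,None,fx=3.4,fy=3.4,interpolation=3),alpha=2.2,beta=15)
y=s["tcp_rot"][2];xt=np.array([np.cos(y),np.sin(y),0]);yt=np.array([np.sin(y),-np.cos(y),0]);zt=np.array([0,0,-1])
def d(a,b,col):
    q=[tuple(((proj(p,s["eef_pos"]+v[0]*xt+v[1]*yt+v[2]*zt)[::-1]-[200,0])*3.4).astype(int).tolist()) for v in(a,b)];cv2.line(c,q[0],q[1],col,1)
def rect(hx,hy,z,col,cy=0):
    P=[(-hx,cy-hy,z),(hx,cy-hy,z),(hx,cy+hy,z),(-hx,cy+hy,z)]
    for i in range(4): d(P[i],P[(i+1)%4],col)
rect(37.5,90,-59,(0,255,0));rect(10,6,19,(255,255,0),53.5);rect(10,6,19,(255,255,0),-53.5);rect(10,6,-59,(255,0,255),53.5);rect(10,6,-59,(255,0,255),-53.5)
cv2.imwrite("pics/c.png",c)
E
```

```text
(no output)
```

View pics/c.png

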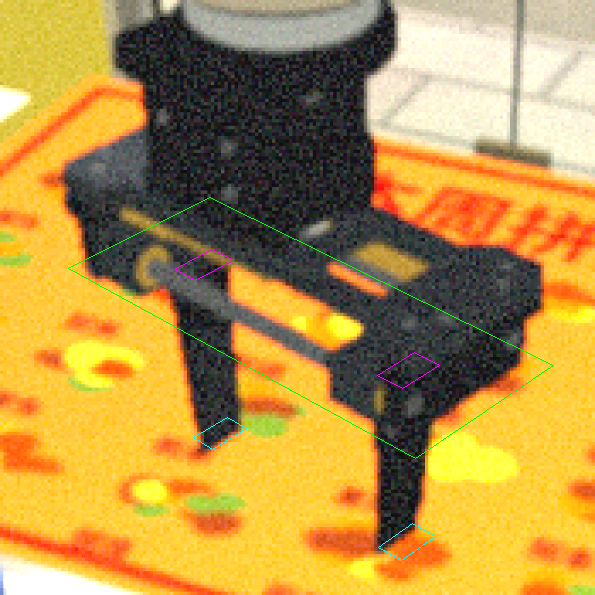

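```bash
python3 -m inch '[[[0,0,0.04],1,1],[[0,0,0.04],1,1],[[0,0,0.04],1,1],[[0,0,0.04],1,1],[[0,0,0.04],1,1],[[0,0,0.04],1,1],[[0,0,0.04],1,1],[[0,0,0.04],1,1],[[0,0,0.04],1,1],[[0,0,0.04],0,1]]'; python3 -m inch '[[[0,0,0.02],0,1],[[0,0,0.02],0,1],[[0,0,0.02],0,1],[[0,0,0.02],0,1],[[0,0,0.02],0,1],[[0,0,0.02],0,1],[[0,0,0.02],0,1],[[0,0,0.02],0,1],[[0,0,0],0,1],[[0,0,0],0,1]]'
```

```text
t: 4.95
eef_pos: [601.4, -230.8, 317.9]
tcp_rot: [3.141, 0.0, 2.056]
ft_force: [-0.6, 0.1, -0.4]
opening: 0.027
grip_force: 0.0
t: 6.2
eef_pos: [601.4, -232.1, 307.9]
tcp_rot: [3.141, 0.0, 2.053]
ft_force: [0.5, 0.9, -0.9]
opening: 0.004
grip_force: 0.0
```

```bash
python3 -m inch '[[[0,0,0.03],0,1],[[0,0,0.03],0,1],[[0,0,0.03],0,1],[[0,0,0.03],0,1],[[0,0,0.03],0,1],[[0,0,0.03],0,1],[[0,0,0.03],0,1],[[0,0,0.03],0,1],[[0,0,0.03],0,1],[[0,0,0.03],0,1]]'
python3 - <<'E'
from h import *
p=eyes.read_camera("scene");im=p["pixels"][:,:,::-1].copy()
c=cv2.convertScaleAbs(cv2.resize(im[60:260,210:410],None,fx=3,fy=3,interpolation=3),alpha=1.8,beta=10)
cv2.imwrite("pics/d.png",c)
E
```

```text
t: 7.45
eef_pos: [601.3, -232.1, 289.7]
tcp_rot: [3.142, -0.0, 2.053]
ft_force: [-0.3, 1.7, -0.7]
opening: 0.001
grip_force: 0.0
```

View pics/d.png

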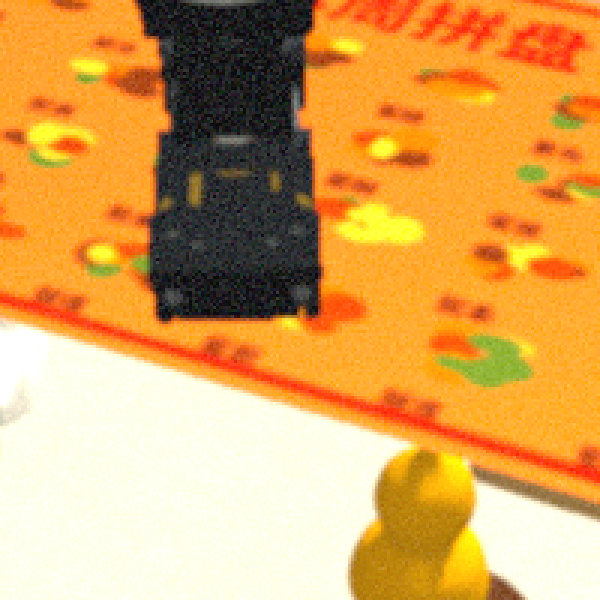

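```bash
python3 - <<'E'
from h import *
p=eyes.read_camera("scene");s=env.state();y=s["tcp_rot"][2];xt=np.array([np.cos(y),np.sin(y)]);yt=np.array([np.sin(y),-np.cos(y)])
for rc in [(60+318/3,210+160/3),(60+316/3,210+318/3),(60+318/3,210+240/3),(60+275/3,210+155/3),(60+270/3,210+320/3)]:
    q=onz(p,rc,s["eef_pos"][2]+59)[:2]-s["eef_pos"][:2];print("tool x,y at z-59:",(q@xt).round(1),(q@yt).round(1))
# open picture b: (425,428),(520,345),(335,390) in crop c
S=np.array([601.1,-231.8]);y=2.838;xt=np.array([np.cos(y),np.sin(y)]);yt=np.array([np.sin(y),-np.cos(y)])
for c,r in [(425,428),(520,345),(335,390),(88,270)]:
    q=onz(p,(r/3.4,200+c/3.4),341.2+59)[:2]-S;print("open:",(q@xt).round(1),(q@yt).round(1))
m=eyes.cut_out("gourd",p)[0]["mask"];rows=np.where(m.any(1))[0]
print([(int(r),int(np.where(m[r])[0].min()),int(np.where(m[r])[0].max())) for r in rows])
for h in (156,143,115,87,83,46,10,0): print(h,proj(p,(563,-146,40+h)))
c=p["pixels"][195:285,310:400,::-1];cv2.imwrite("pics/e.png",cv2.convertScaleAbs(cv2.resize(c,None,fx=6,fy=6,interpolation=3),alpha=1.5))
E
```

```text
tool x,y at z-59: -33.7 79.9
tool x,y at z-59: 31.5 81.7
tool x,y at z-59: -0.8 81.5
tool x,y at z-59: -36.7 51.5
tool x,y at z-59: 33.8 51.4
open: -21.6 81.3
open: 39.9 73.0
open: -26.1 42.7
open: -32.5 -83.5
[(208, 348, 349), (209, 345, 354), (210, 343, 357), (211, 342, 359), (212, 341, 362), (213, 340, 363), (214, 339, 364), (215, 338, 365), (216, 338, 365), (217, 337, 366), (218, 337, 366), (219, 336, 367), (220, 336, 367), (221, 335, 367), (222, 335, 367), (223, 335, 368), (224, 335, 368), (225, 334, 368), (226, 334, 368), (227, 334, 368), (228, 335, 368), (229, 335, 367), (230, 335, 367), (231, 335, 367), (232, 335, 366), (233, 334, 366), (234, 333, 366), (235, 332, 366), (236, 331, 367), (237, 330, 368), (238, 330, 368), (239, 329, 369), (240, 329, 369), (241, 328, 370), (242, 328, 370), (243, 327, 370), (244, 327, 371), (245, 327, 371), (246, 326, 371), (247, 326, 371), (248, 326, 372), (249, 326, 372), (250, 326, 372), (251, 326, 372), (252, 326, 372), (253, 326, 372), (254, 326, 372), (255, 326, 372), (256, 326, 371), (257, 327, 371), (258, 327, 371), (259, 327, 371), (260, 328, 370), (261, 328, 370), (262, 329, 369), (263, 329, 368), (264, 330, 367), (265, 331, 366), (266, 332, 365), (267, 332, 365), (268, 333, 364), (269, 334, 364), (270, 335, 363), (271, 335, 363), (272, 336, 363), (273, 336, 363), (274, 336, 363), (275, 337, 362), (276, 337, 358), (277, 337, 355), (278, 338, 348), (279, 339, 341)]
156 [207.9 352.7]
143 [213.6 352.3]
115 [225.4 351.3]
87 [236.6 350.3]
83 [238.2 350.2]
46 [252. 349.]
10 [264.6 347.9]
0 [268.  347.6]
```

View pics/e.png

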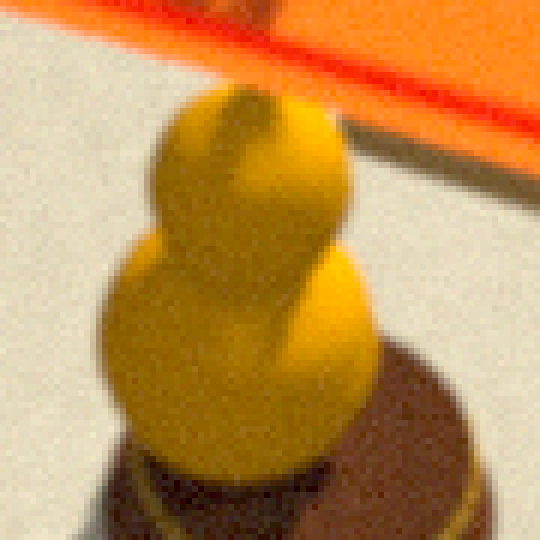

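```bash
python3 -m inch '[[[0,0.09,0.2],0,1],[[0,0,0.2],0,1],[[0,0,0.2],0,1],[[0,0,0.3],0,1],[[0,0,0.35],0,1],[[0,0,0.35],0,1],[[0,0,0.35],0,1],[[0,0,0.35],0,1],[[0,0,0.3],0,1],[[0,0,0.16],0,1]]'
python3 - <<'E'
from fit import *
p=eyes.read_camera("scene");im=p["pixels"][:,:,::-1].copy()
fit(p,pl=False)
c=cv2.convertScaleAbs(cv2.resize(im[130:300,230:400],None,fx=3.5,fy=3.5,interpolation=3),alpha=1.8,beta=10)
cv2.imwrite("pics/f.png",c)
s=env.state();print(s["eef_pos"],s["ft_force"])
E
```

```text
t: 8.85
eef_pos: [605.8, -229.5, 122.9]
tcp_rot: [-3.141, -0.001, 2.053]
ft_force: [-0.5, 0.2, -0.1]
opening: 0.003
grip_force: 0.0
gourd 0.55
gourd [ 564.1 -145.1] 0.104
[ 605.82224683 -229.41493739  123.17612206] [ 0.09556255 -0.22706213  0.52730693]
```

View pics/f.png

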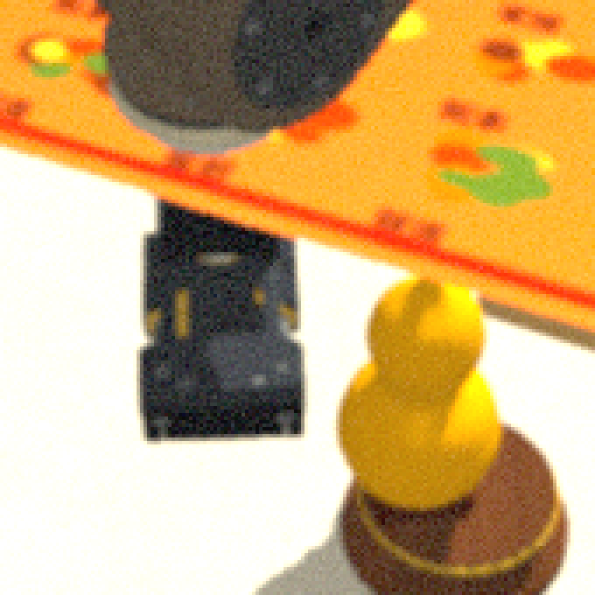

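```bash
python3 -m inch '[[[0.1,0,-0.025],0,1],[[0.1,0,0],0,1],[[0.1,0,0],0,1],[[0.1,0,0],0,1],[[0.1,0,0],0,1],[[0.1,0,0],0,1],[[0.03,0,0],0,1],[[0.02,0,0],0,1],[[0.02,0,0],0,1],[[0.02,0,0],0,1]]'
python3 -m inch '[[[0.02,0,0],0,1],[[0.02,0,0],0,1],[[0.02,0,0],0,1],[[0.02,0,0],0,1],[[0.02,0,0],0,1],[[0.02,0,0],0,1],[[0.02,0,0],0,1],[[0.02,0,0],0,1],[[0.02,0,0],0,1],[[0.02,0,0],0,1]]'
python3 - <<'E'
from fit import *
p=eyes.read_camera("scene");im=p["pixels"][:,:,::-1].copy()
G=mask("gourd",p);print([ (int(r/4),int(np.where(G[r])[0].min()/4),int(np.where(G[r])[0].max()/4)) for r in (900,1004,1040)])
c=cv2.convertScaleAbs(cv2.resize(im[150:300,270:400],None,fx=4,fy=4,interpolation=3),alpha=1.8,beta=10)
cv2.imwrite("pics/g.png",c)
s=env.state();print(s["eef_pos"],s["ft_force"],s["t"])
E
```

```text
t: 10.2
eef_pos: [586.9, -192.9, 125.7]
tcp_rot: [3.141, -0.0, 2.053]
ft_force: [0.5, 0.0, 0.4]
opening: 0.006
grip_force: 0.0
t: 11.45
eef_pos: [581.5, -182.3, 125.8]
tcp_rot: [3.141, 0.0, 2.053]
ft_force: [1.2, -1.1, -0.2]
opening: 0.001
grip_force: 0.6
gourd 0.72
[(225, 352, 368), (251, 352, 373), (260, 328, 371)]
[ 581.39742879 -182.22386822  125.78429468] [ 1.40307428 -0.14638002 -0.02978787] 11.55
```

View pics/g.png

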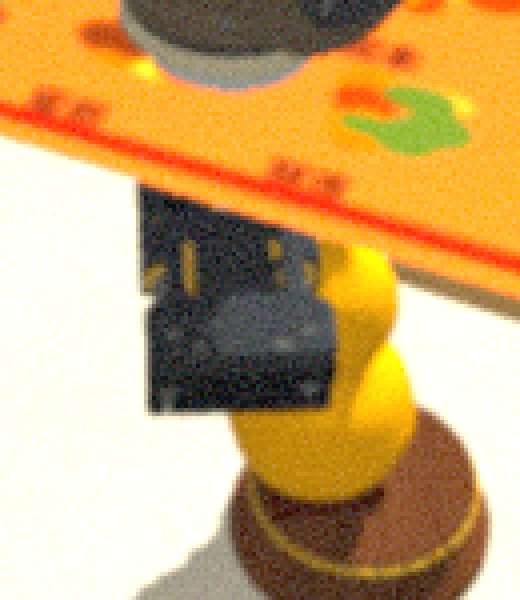

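```bash
cat > tr.py <<'E'
from h import *
# right-edge columns and bottom edge of the gourd by hue, relative to first picture
def ym(im):
    h=cv2.cvtColor(cv2.GaussianBlur(im,(3,3),0),cv2.COLOR_BGR2HSV);m=cv2.inRange(h,(17,150,60),(32,255,255));m[:, :315]=0;m[:,385:]=0;m[:200]=0;m[290:]=0;return m>0
def edges(im):
    m=ym(im);R={r:int(np.where(m[r])[0].max()) if m[r].any() else -1 for r in range(222,276,3)}
    cols={c:int(np.where(m[:,c])[0].max()) if m[:,c].any() else -1 for c in range(330,372,5)}
    L={r:int(np.where(m[r])[0].min()) if m[r].any() else -1 for r in range(255,276,3)}
    return R,cols,L
if __name__=="__main__":
    p=eyes.read_camera("scene");im=p["pixels"][:,:,::-1].copy();b=cv2.imread("pics/a_scene.png")
    for n,a,c in zip("RBL",edges(b),edges(im)): print(n,{k:(a[k],c[k]) for k in a})
    s=env.state();print(s["eef_pos"].round(1),s["ft_force"].round(1),s["t"])
E
python3 -m inch '[[[0.015,0,0],0,1],[[0.015,0,0],0,1],[[0.015,0,0],0,1],[[0.015,0,0],0,1],[[0.015,0,0],0,1],[[0.015,0,0],0,1],[[0.015,0,0],0,1],[[0.015,0,0],0,1],[[0.015,0,0],0,1],[[0.015,0,0],0,1]]'
python3 tr.py; python3 - <<'E'
from h import *
p=eyes.read_camera("scene")
for v in [(564,-145),(562,-141),(552.6,-123.9)]: print(v,proj(p,(*v,86)))
E
```

```text
t: 12.8
eef_pos: [577.1, -174.2, 125.7]
tcp_rot: [3.142, -0.0, 2.053]
ft_force: [0.4, -1.3, -0.1]
opening: 0.001
grip_force: 0.6
R {222: (384, 374), 225: (367, 374), 228: (367, 373), 231: (366, 372), 234: (365, 371), 237: (367, 374), 240: (369, 375), 243: (370, 376), 246: (371, 377), 249: (372, 377), 252: (373, 377), 255: (373, 378), 258: (372, 377), 261: (370, 376), 264: (369, 374), 267: (366, 371), 270: (363, 368), 273: (358, 363)}
B {330: (262, -1), 335: (270, 280), 340: (285, 286), 345: (289, 289), 350: (275, 274), 355: (274, 274), 360: (272, 274), 365: (269, 272), 370: (262, 268)}
L {255: (327, 334), 258: (328, 334), 261: (330, 335), 264: (331, 335), 267: (332, 338), 270: (335, 332), 273: (340, 347)}
[ 577.1 -174.1  125.7] [ 1.  -0.6 -0.6] 12.85
(564, -145) [252.6 349.3]
(562, -141) [252.6 351.8]
(552.6, -123.9) [252.  362.8]
```

```bash
python3 -m inch '[[[0.015,0,0],0,1],[[0.015,0,0],0,1],[[0.015,0,0],0,1],[[0.015,0,0],0,1],[[0.015,0,0],0,1],[[0.015,0,0],0,1],[[0.015,0,0],0,1],[[0.015,0,0],0,1],[[0.015,0,0],0,1],[[0.015,0,0],0,1]]'
python3 tr.py
```

```text
t: 14.15
eef_pos: [573.0, -166.2, 125.7]
tcp_rot: [3.142, -0.0, 2.053]
ft_force: [0.0, -1.9, 0.1]
opening: 0.005
grip_force: 0.6
R {222: (384, 381), 225: (367, 379), 228: (367, 378), 231: (366, 377), 234: (365, 376), 237: (367, 379), 240: (369, 380), 243: (370, 381), 246: (371, 382), 249: (372, 382), 252: (373, 382), 255: (373, 382), 258: (372, 382), 261: (370, 381), 264: (369, 379), 267: (366, 376), 270: (363, 373), 273: (358, 366)}
B {330: (262, -1), 335: (270, 280), 340: (285, 286), 345: (289, 289), 350: (275, 271), 355: (274, 273), 360: (272, 273), 365: (269, 273), 370: (262, 271)}
L {255: (327, 338), 258: (328, 338), 261: (330, 339), 264: (331, 341), 267: (332, 332), 270: (335, 332), 273: (340, 354)}
[ 572.9 -166.2  125.7] [-0.5 -1.1  0.1] 14.2
```

```bash
python3 -m inch '[[[0.015,0,0],0,1],[[0.015,0,0],0,1],[[0.015,0,0],0,1],[[0.015,0,0],0,1],[[0.015,0,0],0,1],[[0.012,0,0],0,1],[[0.008,0,0],0,1],[[0.004,0,0],0,1],[[0,0,0],0,1],[[0,0,0],0,1]]'
python3 -m inch '[[[-0.02,0,0],0,1],[[-0.03,0,0],0,1],[[-0.1,0,0],0,1],[[-0.15,0,0],0,1],[[-0.2,0,0],0,1],[[-0.2,0,0],0,1],[[-0.2,0,0],0,1],[[-0.1,0,0],0,1],[[-0.05,0,0],0,1],[[0,0,0],0,1]]'
python3 - <<'E'
from fit import *
p=eyes.read_camera("scene")
fit(p,(552.6,-123.9),(553,-125))
for n in ("gourd","gourd_belly","plinth_centre","plinth"):
    r=eyes.spot_point(n,p); print(n,r[0]["score"],onz(p,r[0]["centre"],Z[n])) if r else 0
im=p["pixels"][:,:,::-1];cv2.imwrite("pics/h_full.png",im)
cv2.imwrite("pics/h.png",cv2.convertScaleAbs(cv2.resize(im[190:310,270:410],None,fx=4.2,fy=4.2,interpolation=3),alpha=1.5))
print(env.state()["t"])
E
python3 tr.py
```

```text
t: 15.45
eef_pos: [570.2, -161.0, 125.7]
tcp_rot: [3.142, -0.0, 2.053]
ft_force: [1.1, -0.6, -0.2]
opening: 0.004
grip_force: 0.6
t: 16.7
eef_pos: [599.4, -216.8, 125.7]
tcp_rot: [-3.142, -0.0, 2.053]
ft_force: [0.6, 0.4, 0.5]
opening: 0.004
grip_force: 0.0
gourd 0.82
gourd [ 557.5 -122.5] 0.115
plinth 0.59
plinth [ 551.9 -124.2] 0.028
gourd-plinth [5.6 1.7]
gourd 0.77 [ 550.2 -124.8   40. ]
gourd_belly 0.67 [641.4  22.3  86. ]
plinth_centre 0.93 [ 551.6 -124.5   40. ]
plinth 0.94 [ 551.  -116.5    0. ]
17.05
R {222: (384, 384), 225: (367, 382), 228: (367, 381), 231: (366, 380), 234: (365, 380), 237: (367, 382), 240: (369, 384), 243: (370, 384), 246: (371, 384), 249: (372, 384), 252: (373, 384), 255: (373, 384), 258: (372, 384), 261: (370, 383), 264: (369, 381), 267: (366, 378), 270: (363, 375), 273: (358, 368)}
B {330: (262, -1), 335: (270, 280), 340: (285, 286), 345: (289, 289), 350: (275, 269), 355: (274, 272), 360: (272, 273), 365: (269, 273), 370: (262, 272)}
L {255: (327, 341), 258: (328, 341), 261: (330, 343), 264: (331, 344), 267: (332, 347), 270: (335, 332), 273: (340, 359)}
[ 599.4 -216.7  125.8] [0.  0.1 0.3] 17.1
```

View pics/h.png

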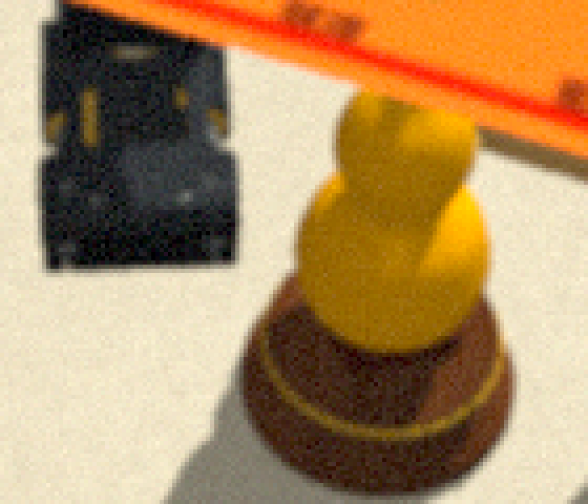

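```bash
python3 - <<'E'
from fit import *
import fit as F
p=eyes.read_camera("scene");G=mask("gourd",p);K=np.ones_like(G);K[:217*4]=0
P=dict(p)
for yaw in (0,.4,.785,1.2):
    ft=[(26*(a*np.cos(yaw)-b*np.sin(yaw)),26*(a*np.sin(yaw)+b*np.cos(yaw))) for a in(-1,1) for b in(-1,1)]
    f=lambda v:iou((gm(p,v[:2])|hull(p,[(v[0]+a,v[1]+b,z) for a,b in ft for z in(40,50)]))&K,G&K)
    v=np.array([553,-124.]);r=minimize(f,v,method="Nelder-Mead",options=dict(initial_simplex=[v,v+[8,0],v+[0,8]],xatol=.2,fatol=1e-4,maxiter=50));print(yaw,r.x.round(1),round(r.fun,3))
for k in range(3):
    q=eyes.read_camera("scene")
    for n in("gourd","gourd_belly","plinth_centre"):
        for r in eyes.spot_point(n,q)[:2]: print(n,round(r["score"],2),onz(q,r["centre"],Z[n]))
print(env.state()["t"])
E
```

```text
gourd 0.66
0 [ 547.2 -125.7] 0.082
0.4 [ 546.7 -125.9] 0.066
0.785 [ 546.1 -126.2] 0.038
1.2 [ 545.9 -125.9] 0.068
gourd 0.82 [ 550.1 -129.5   40. ]
gourd_belly 0.98 [ 545.2 -125.5   86. ]
plinth_centre 0.88 [ 546.1 -125.3   40. ]
plinth_centre 0.75 [ 565.8 -480.4   40. ]
gourd 0.61 [ 549.3 -126.2   40. ]
gourd_belly 0.75 [ 551.6 -127.2   86. ]
plinth_centre 0.91 [ 550.3 -132.1   40. ]
gourd 0.96 [ 548.8 -124.    40. ]
gourd_belly 0.9 [ 549.  -128.2   86. ]
gourd_belly 0.38 [ 601.8 -452.9   86. ]
plinth_centre 0.94 [ 547.1 -120.9   40. ]
17.8
```

```bash
python3 - <<'E'
from fit import *
from tr import ym
p=eyes.read_camera("scene")
def feats(m):
    R=[np.where(m[r])[0].max() if m[r].any() else 0 for r in range(m.shape[0])]
    return R
k=4
def model(v): return gm(p,v)>0
def notch(m,sc,lo,hi):
    out=[]
    for side in(0,1):
        xs=[(np.where(m[r])[0].max() if side else -np.where(m[r])[0].min()) for r in range(lo*sc,hi*sc)]
        xs=np.array(xs);i=np.where(xs==xs.min())[0];out.append(lo+i.mean()/sc)
    return np.round(out,1)
def cut(m,sc,r): q=np.where(m[int(r*sc)])[0]/sc; return q.min().round(1),q.max().round(1)
for n,im,vs in (("after",cv2.imread("pics/h_full.png"),[(552,-124),(548,-125),(544,-126)]),("before",cv2.imread("pics/a_scene.png"),[(564,-146),(560,-147),(556,-148)])):
    m=ym(im);print(n,"obs notch",notch(m,1,228,240),"bottom",[int(np.where(m[:,c])[0].max()) for c in (350,353,356,359,362,365)],[cut(m,1,r) for r in(245,251,257,262,266,269)])
    for v in vs:
        M=model(v);print(v,"notch",notch(M,4,228,242),"bottom",[np.where(M[:,c*4])[0].max()/4 for c in (350,353,356,359,362,365)],[cut(M,4,r) for r in(245,251,257,262,266,269)])
E
```

```text
after obs notch [229. 232.] bottom [269, 271, 272, 273, 273, 273] [(np.float64(342.0), np.float64(384.0)), (np.float64(341.0), np.float64(384.0)), (np.float64(341.0), np.float64(384.0)), (np.float64(343.0), np.float64(382.0)), (np.float64(345.0), np.float64(380.0)), (np.float64(349.0), np.float64(376.0))]
(552, -124) notch [232.6 236. ] bottom [np.float64(269.75), np.float64(271.5), np.float64(272.75), np.float64(273.5), np.float64(273.75), np.float64(273.75)] [(np.float64(341.0), np.float64(385.0)), (np.float64(339.8), np.float64(386.0)), (np.float64(340.5), np.float64(385.5)), (np.float64(342.5), np.float64(383.8)), (np.float64(345.2), np.float64(381.0)), (np.float64(348.8), np.float64(377.8))]
(548, -125) notch [231.  234.4] bottom [np.float64(267.75), np.float64(269.5), np.float64(270.75), np.float64(271.5), np.float64(272.0), np.float64(272.0)] [(np.float64(340.8), np.float64(385.5)), (np.float64(340.2), np.float64(386.2)), (np.float64(341.2), np.float64(385.2)), (np.float64(344.0), np.float64(383.0)), (np.float64(347.5), np.float64(379.5)), (np.float64(352.0), np.float64(375.5)
[... 1202 characters left out ...]
5), np.float64(270.75), np.float64(269.25), np.float64(267.0)] [(np.float64(326.8), np.float64(371.2)), (np.float64(326.0), np.float64(372.2)), (np.float64(327.0), np.float64(371.2)), (np.float64(329.5), np.float64(369.2)), (np.float64(332.5), np.float64(366.0)), (np.float64(336.2), np.float64(362.8))]
(556, -148) notch [230.4 232.8] bottom [np.float64(271.0), np.float64(270.75), np.float64(270.0), np.float64(269.25), np.float64(267.5), np.float64(265.5)] [(np.float64(326.8), np.float64(372.2)), (np.float64(326.8), np.float64(372.5)), (np.float64(328.2), np.float64(371.0)), (np.float64(331.2), np.float64(368.2)), (np.float64(335.2), np.float64(364.2)), (np.float64(340.2), np.float64(359.5))]
```

```bash
python3 -m inch '[[[-0.2,0,0],0,1],[[-0.4,0,0],0,1],[[-0.3,0,-0.3],0,1],[[0,0,-0.5],0,1],[[0,0,-0.6],0,1],[[0,0,-0.6],0,1],[[0,0,-0.6],0,1],[[0,0,-0.4],0,1],[[0,0,-0.2],0,1],[[0,0,0],0,1]]'
python3 -c "
from cell import env
print(env.job_done())"
```

```text
t: 19.1
eef_pos: [624.7, -265.0, 317.9]
tcp_rot: [3.141, 0.001, 2.053]
ft_force: [0.6, 0.5, -0.6]
opening: 0.007
grip_force: 0.0
the job is handed in; nothing more can be done
None
```

The gourd stands upright, within about 2 mm of the plinth's centre by the camera fit, with the hand withdrawn and the job handed in at about 19 s; I pushed with closed fingers about 65 mm up its belly, above the widest point rather than low as asked, because the gripper body would have hit the head any lower.

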